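Make sure the beaker's stirrer is switched on

TASK

Two identical magnetic stirrers stand on the bench with their panels unlit. Make sure that the one carrying the glass beaker is switched on: feel its rocker switch with the fingertips and flip it only if it is off, so that the on half (towards the robot, marked with a small white bar) ends fully pressed down. Leave the switch of the stirrer carrying the white mortar as it is, and the beaker standing where it is.

Things in the scene. Friction and masses are not known exactly. Their poses are not given: they have to be found in the camera images.
- rocker_a: Black rocker switch, 58 long (x) by 32 by 10 mm, on a grey fixed stirrer 200 by 120 by 50 mm high. Origin: centre of the top of its ON half (front, white bar), 20 mm in front of the tilt axis; x runs along it to the back, tilting with it. Off: origin 67 mm above the bench; on: 59 mm, at a firm stop. Readings err by 2 mm: touch is surer. Stiff: 4 to 5 N here tips it; it stays where left.
- rocker_b: The switch of the other stirrer, alike in every size, way of turning and heights. One stirrer carries the beaker and one the mortar (73 mm wide, 42 mm high); either may be at the left or right, and either switch may be on or off. Only the switch of the stirrer with the beaker (about 130 mm in front of the beaker's centre) is to be handled.
- beaker_centre (a point): Centre, half-way up, of the glass beaker, 68 mm wide, 75 mm high, loose on the 112 mm round white plate of one stirrer, its top 133 mm above the bench, about 130 mm behind the origin of that stirrer's rocker (over 170 mm from the other's); z is its upright axis.

How it is judged:
On the way:
1. the fingertips have pressed on the switch of the stirrer with the beaker (more than 0.5 N) (((horizontal distance between beaker_centre and rocker_a below 0.16 m and contact force between the fingers and rocker_a above 0.5 N) or (horizontal distance between beaker_centre and rocker_b below 0.16 m and contact force between the fingers and rocker_b above 0.5 N))), for 0.04 s.
At the end, for the whole second after the job is handed in: The switch of the stirrer with the beaker is on (centre of its ON half less than 61.5 mm above the bench); the other stirrer's switch is as it was (within 4 mm); the beaker stands upright (within 10 degrees) within 20 mm of where it was (((horizontal distance between beaker_centre and rocker_a below 0.16 m and height (world z) of rocker_a below 0.0615 m and distance of rocker_b from where it was at the start of the episode below 0.004 m) or (horizontal distance between beaker_centre and rocker_b below 0.16 m and height (world z) of rocker_b below 0.0615 m and distance of rocker_a from where it was at the start of the episode below 0.004 m)) and distance of beaker_centre from where it was at the start of the episode below 0.02 m and angle between beaker_centre's own z axis and vertical below 0.17 rad); the robot touches nothing.
It fails at once if the switch of the stirrer with the beaker was on and has been turned off ((horizontal distance between beaker_centre and rocker_a below 0.16 m and distance of rocker_a from where it was at the start of the episode above 0.004 m and height (world z) of rocker_a above 0.064 m) or (horizontal distance between beaker_centre and rocker_b below 0.16 m and distance of rocker_b from where it was at the start of the episode above 0.004 m and height (world z) of rocker_b above 0.064 m)).
It fails at once if the switch of the stirrer with the mortar has been moved ((horizontal distance between beaker_centre and rocker_a below 0.16 m and distance of rocker_b from where it was at the start of the episode above 0.004 m) or (horizontal distance between beaker_centre and rocker_b below 0.16 m and distance of rocker_a from where it was at the start of the episode above 0.004 m)).
It fails at once if the beaker has been pushed or tipped (distance of beaker_centre from where it was at the start of the episode above 0.025 m or angle between beaker_centre's own z axis and vertical above 0.3 rad).
It also fails if it takes over 27 s, if anything falls off the work surface, if the arm or the gripper's body presses on something with over 40 N, if the wrist force passes 120 N, or if a joint passes its speed limit or range.

ROBOT

A 7-joint arm with a two-finger parallel gripper is mounted at the origin on the work surface; the furniture and walls round the work are solid. World frame = base frame: x ahead of the robot, y to its left, z up, the work surface at z = 0. Lengths are in m, angles in rad, forces in N, time in s.
With the tool pointing down it reaches from about 0.425 to 0.925 m from the base axis. Payload 6.8 kg.
Tool frame: the origin (TCP) lies on the centre line of the jaws, within the pads' length; the fingertips stand bot.tip_reach ahead of it and the grasp point (between the pads) lies 3 mm ahead of it (bot.tip_reach is the distance from the TCP to the fingertips, in m); z points along the fingers, y is the line along which they close (so a half turn about z gives the same grasp; the last joint's range is limited). The gripper opens to 85 mm and grips with 20 to 120 N. Pads are 22 mm wide; open, the fingers measure 114 mm over their backs; the gripper's body (76 mm by 85 mm) begins 54 mm behind the grasp point. The pads swing forward as they close: fully open they stand 13 mm farther back than shut.
Start: joints at [1.148, 0.477, 0.022, 1.555, -0.011, 1.109, -0.083], TCP at [0.209, -0.642, 0.253] pointing down, gripper open.
Joint ranges: [-2.96, 2.96], [-0.34, 2.1], [-1.41, 1.46], [0.24, 2.44], [-1.37, 4.51], [0.17, 1.92], [-2.96, 2.96]. Speed limits (rad/s): [2.39, 2.39, 3.14, 3.14, 3.14, 3.14, 3.14].

INTERFACE

Orientations are given as a unit quaternion [w, x, y, z].
In Python, from station import bot gives the robot as it stands.
- The arm moves only by the tool jog_arm, never from a script. Its argument "deltas" is a list of rows, each a list of 7 numbers: the shift along the world's x, y, z in m, then the turn, a rotation vector about the world's x, y, z in rad, then the opening, from 0 (shut) to 1 (fully open). In form: [[x, y, z, rx, ry, rz, grip], ...]. A call has 1 to 10 rows; each row shifts and turns the commanded pose from where the row before left it; what a row does not reach is not made up. A row lasts 1/10 s, in which the tool goes at most 50 mm and 8.59 degrees, less where a joint would pass 70% of its speed; a pose out of reach is approached as far as the arm can. A call with a gripper value outside its range is refused whole. The fingers move at their own pace and stop on an object; "newtons" is the grip in N (left out, the last holds). Time passes only in rows, so rows that do not move let the fingers close. It gives the time, the measured TCP pose, the force, the opening and the grip force at its end, in the units of the state.
- bot.get_obs(): the state, without advancing time (a new reading comes with each control period).
- bot.read_camera(name): name is "side" or "top" or "wrist"; returns a dict with "img" (480x640x3 uint8, red, green, blue), "K" (3x3 intrinsics, pixels), "dist_coeffs" ([k1, k2, p1, p2, k3] as OpenCV has them; the pictures are not rectified), "eye" and "attitude" of the camera in the world. Camera axes: x right, y down, z forward; pixel columns grow to the right and rows downward; lengths in m; the calibration is good to about 2 mm. A picture is of the moment at which its call begins. There is no depth.
- bot.hand_in(): hands the job in; it is judged then, once.
The state is a dict: "t": time; "q": joint angles; "joint_vel": joint speeds; "joint_torque": joint torques, N m; "eef_pos": TCP position; "tool_rot": TCP orientation; "contact_force": force on the tool from outside, world axes, zero at the start; "torque": the same for the moment, N m; "gripper_width": opening from 0.0 (shut) to 1.0 (fully open); "grasp_force": force on a finger pad.
Only numpy, scipy, OpenCV 4.12 (cv2) and the standard library are available. Lean on these libraries where they do the work, as an engineer would, in place of code of your own. Each camera call takes 0.05 s, during which the arm holds its last target. There are 200 camera calls.

## Working session

There is one attempt and no reset: what is moved stays moved. The work goes in short steps, Python scripts to look and compute and a tool call to move; the robot and the scene stay as the last step left them, time stands still between calls to the robot, and variables do not carry over. Pictures are saved under pics/ and viewed, at most 10 in all, crops included, and the job is handed in when it is done.

Besides the shell and the picture viewer there is one more tool, called after ">>>" by a JSON object that holds its "api" and its "payload". jog_arm: Moves the arm, as the interface text tells. Its arguments: {"type":"object","properties":{"deltas":{"type":"array"},"newtons":{"type":"number"}},"required":["deltas"]}

```bash
mkdir -p pics
cat > h.py <<'E'
import numpy as np, cv2
from scipy.spatial.transform import Rotation as R
from station import bot
def rot(a):
    a=np.array(a,float)
    return a if a.shape==(3,3) else R.from_quat(a[[1,2,3,0]]).as_matrix()
def px(c,uv,z):
    p=cv2.undistortPoints(np.array([[uv]],float),np.array(c['K']),np.array(c['dist_coeffs']))[0,0]
    d=rot(c['attitude'])@[p[0],p[1],1]; e=np.array(c['eye'])
    return e+d*(z-e[2])/d[2]
E
python3 - <<'E'
from h import *
import pickle
for n in('top','side'):
    c=bot.read_camera(n); pickle.dump(c,open(n+'.pkl','wb')); cv2.imwrite(f'pics/{n}1.png',c['img'][:,:,::-1]); print(n,c['eye'],c['attitude'])
o=bot.get_obs(); print(o['t'],o['eef_pos'],o['tool_rot'],o['contact_force'],bot.tip_reach)
E
```

```text
top [4.99255260e-01 1.23930369e-04 1.05643557e+00] [ 0.04282102 -0.7048467   0.7073523  -0.03178396]
side [ 0.31243142 -0.70252107  0.5888822 ] [-0.48037801  0.85597755 -0.16983465  0.08772458]
0.1 [ 0.20884011 -0.64135403  0.25241494] [-8.15171401e-04  9.87639536e-01  1.56740071e-01 -1.79186006e-04] [ 0.43906337  0.09801176 -0.09811308] 0.022
```

View pics/top1.png

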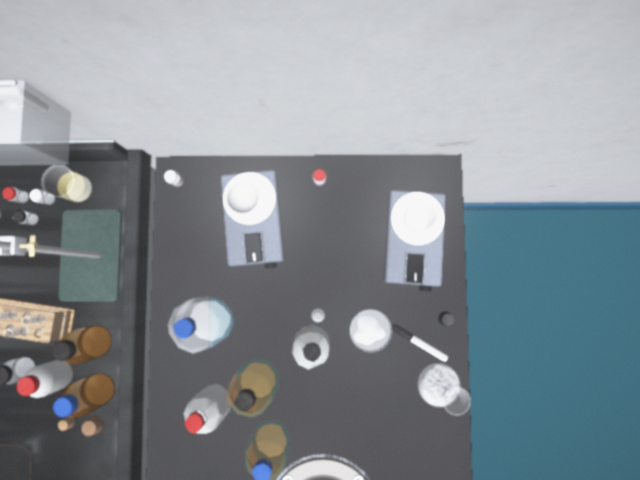

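View pics/side1.png

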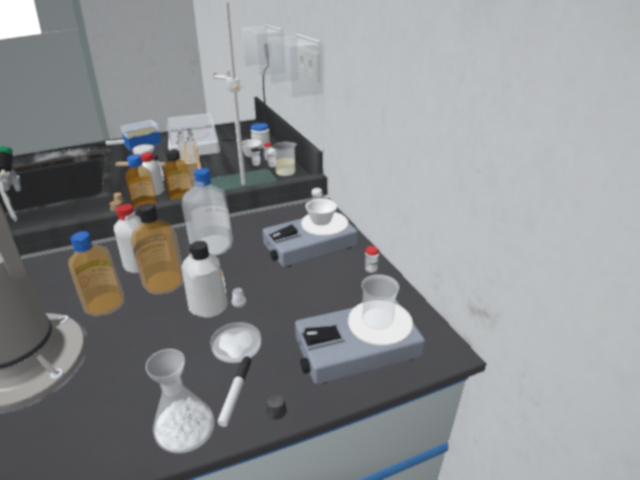

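The top view puts the two stirrers at about (252,218) and (415,240). The side view shows the glass beaker on the right-hand one (-y), with its rocker at top-view pixel (415,267). The left one carries the mortar. Next I measure the right rocker.

Run:
```python
from h import *
import pickle
t=pickle.load(open('top.pkl','rb'));s=pickle.load(open('side.pkl','rb'))
print('rocker',px(t,(415,267),.06),'bar',px(t,(415,279),.065),'side bar?',px(s,(311,332),.063))
print('body corners',[px(t,p,.05).round(3) for p in((391,192),(445,194),(442,286),(387,283))])
print('left rocker',px(t,(253,247),.06),'beaker base',px(t,(417,217),.06))
a=cv2.resize(t['img'][180:300,370:470],None,fx=4.5,fy=4.5,interpolation=2)
b=cv2.resize(s['img'][270:390,285:435],None,fx=3,fy=4.5,interpolation=2)[:540]
b=cv2.resize(s['img'][310:365,290:360],(340,267),interpolation=2)
im=np.zeros((540,800,3),np.uint8); im[:540,:450]=a; im[:267,455:795]=b
b=cv2.resize(s['img'][215:255,255:315],(340,227),interpolation=2); im[270:497,455:795]=b
cv2.imwrite('pics/crop1.png',im[:,:,::-1])
```

```text
rocker [ 0.52194374 -0.19420806  0.06      ] bar [ 0.49696457 -0.19263804  0.065     ] side bar? [ 0.50215163 -0.18908711  0.063     ]
body corners [array([ 0.683, -0.149,  0.05 ]), array([ 0.678, -0.264,  0.05 ]), array([ 0.482, -0.252,  0.05 ]), array([ 0.489, -0.136,  0.05 ])]
left rocker [0.56518327 0.14604792 0.06      ] beaker base [ 0.62743684 -0.20103907  0.06      ]
```

View pics/crop1.png

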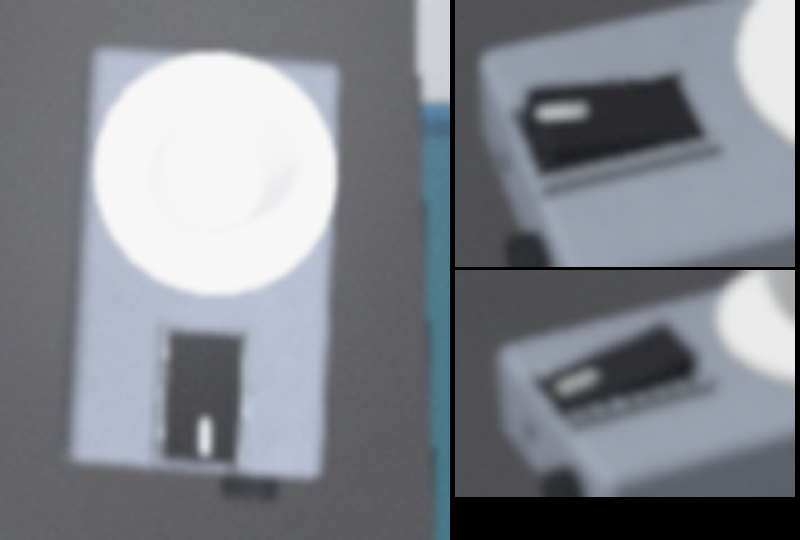

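The crop shows the beaker's rocker with its front half, the one with the white bar, apparently raised (off). Its centre is at top-view pixel (415,268), so the ON half is near (0.50, -0.192). The measured body is about 195 by 116 mm, and the beaker is about 126 mm behind the ON half, so both fit the stated sizes. I'll move above it with the fingers shut.

>>> {"api": "jog_arm", "payload": {"deltas": [[0.02,0.032,0,0,0,-0.038,0],[0.027,0.041,0,0,0,-0.038,0],[0.027,0.041,0,0,0,-0.038,0],[0.027,0.041,0,0,0,-0.038,0],[0.027,0.041,0,0,0,-0.038,0],[0.027,0.041,0,0,0,-0.038,0],[0.027,0.041,0,0,0,-0.038,0],[0.027,0.041,0,0,0,-0.038,0],[0.027,0.041,0,0,0,-0.038,0],[0.027,0.041,0,0,0,-0.038,0]], "newtons": 40}}

```text
t: 1.1
eef_pos: [0.4725, -0.239, 0.2532]
tool_rot: [-0.0, 0.999, -0.033, -0.0]
contact_force: [2.2, -0.5, 0.2]
gripper_width: -0.002
grasp_force: 0.0
```

>>> {"api": "jog_arm", "payload": {"deltas": [[0.015,0.03,-0.02,0,0,0,0],[0.01,0.018,-0.03,0,0,0,0],[0,0,-0.03,0,0,0,0],[0,0,-0.02,0,0,0,0],[0,0,0,0,0,0,0]]}}

```text
t: 1.6
eef_pos: [0.4948, -0.192, 0.1504]
tool_rot: [-0.001, 0.999, -0.032, -0.003]
contact_force: [0.2, -0.2, 0.3]
gripper_width: -0.002
grasp_force: 0.0
```

Run:
```python
from h import *
c=bot.read_camera('wrist'); s=bot.read_camera('side')
im=np.zeros((480,800,3),np.uint8); im[:,:480]=c['img'][:,80:560]; im[:300,485:785]=cv2.resize(s['img'][250:400,280:430],(300,300)); cv2.imwrite('pics/w1.png',im[:,:,::-1])
o=bot.get_obs(); print(o['t'],o['eef_pos'],rot(o['tool_rot']).round(3),o['contact_force'],o['gripper_width'])
P=[.5,-.192,.065]; Rm=rot(c['attitude']); d=np.array(P)-c['eye']
print(cv2.projectPoints(np.array([Rm.T@d]),np.zeros(3),np.zeros(3),np.array(c['K']),np.array(c['dist_coeffs']))[0])
```

```text
1.7 [ 0.49691712 -0.1929206   0.15342695] [[ 0.998 -0.065 -0.001]
 [-0.065 -0.998  0.   ]
 [-0.001 -0.    -1.   ]] [-0.10800174  0.69486125  1.09613097] -0.002199224804175388
[[[322.17748435 251.45909668]]]
```

View pics/w1.png

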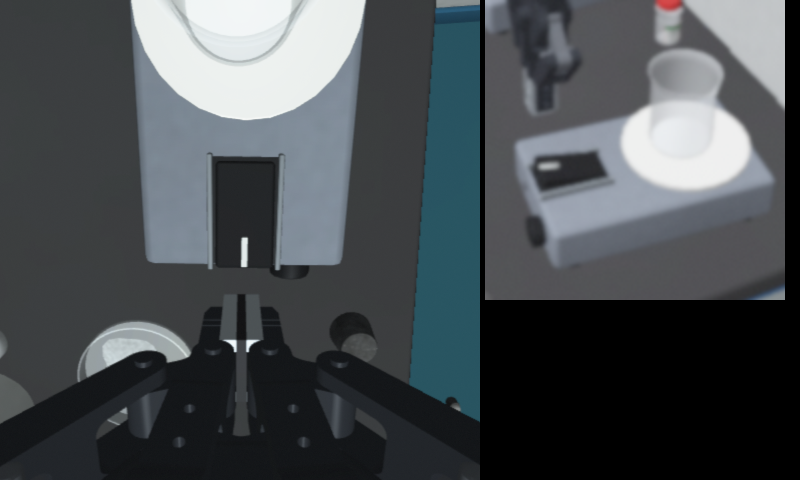

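The wrist view shows the rocker from column 216 to 276 (crop) and row 158 to 267, with the bar at about (244,251). That matches my projected point (322-80, 251), and the shut fingers are narrower than the rocker. I'll go down gently to touch it.

>>> {"api": "jog_arm", "payload": {"deltas": [[0.001,0,-0.025,0,0,0,0],[0,0,-0.022,0,0,0,0],[0,0,-0.006,0,0,0,0],[0,0,0,0,0,0,0],[0,0,0,0,0,0,0]]}}

```text
t: 2.2
eef_pos: [0.4989, -0.1933, 0.1017]
tool_rot: [0.0, 0.999, -0.033, 0.001]
contact_force: [-0.1, -0.1, 0.7]
gripper_width: 0.003
grasp_force: 0.0
```

>>> {"api": "jog_arm", "payload": {"deltas": [[0,0,-0.003,0,0,0,0],[0,0,-0.003,0,0,0,0],[0,0,0,0,0,0,0]]}}

```text
t: 2.5
eef_pos: [0.498, -0.1929, 0.0943]
tool_rot: [0.0, 0.999, -0.033, 0.0]
contact_force: [-0.2, -0.0, -0.4]
gripper_width: 0.001
grasp_force: 0.0
```

>>> {"api": "jog_arm", "payload": {"deltas": [[0,0,-0.002,0,0,0,0],[0,0,-0.002,0,0,0,0],[0,0,0,0,0,0,0]]}}

```text
t: 2.8
eef_pos: [0.498, -0.1928, 0.0902]
tool_rot: [-0.0, 0.999, -0.033, -0.0]
contact_force: [0.1, 0.7, 0.5]
gripper_width: -0.001
grasp_force: 0.2
```

Tip is at about 0.068. I'll continue in small steps.

>>> {"api": "jog_arm", "payload": {"deltas": [[0,0,-0.002,0,0,0,0],[0,0,0,0,0,0,0]]}}

```text
t: 3.0
eef_pos: [0.4976, -0.1928, 0.0881]
tool_rot: [-0.0, 0.999, -0.033, -0.0]
contact_force: [-1.3, 0.4, 1.6]
gripper_width: 0.002
grasp_force: 0.8
```

>>> {"api": "jog_arm", "payload": {"deltas": [[0,0,-0.002,0,0,0,0],[0,0,0,0,0,0,0]]}}

```text
t: 3.2
eef_pos: [0.4977, -0.1928, 0.0861]
tool_rot: [-0.0, 0.999, -0.033, -0.0]
contact_force: [-1.0, -0.1, 0.4]
gripper_width: 0.004
grasp_force: 0.5
```

>>> {"api": "jog_arm", "payload": {"deltas": [[0,0,-0.002,0,0,0,0],[0,0,0,0,0,0,0]]}}

```text
t: 3.4
eef_pos: [0.4978, -0.1929, 0.0842]
tool_rot: [0.0, 0.999, -0.033, -0.0]
contact_force: [-1.7, -0.2, 2.5]
gripper_width: 0.003
grasp_force: 1.7
```

>>> {"api": "jog_arm", "payload": {"deltas": [[0,0,-0.002,0,0,0,0],[0,0,0,0,0,0,0]]}}

```text
t: 3.6
eef_pos: [0.4974, -0.1929, 0.0821]
tool_rot: [-0.0, 0.999, -0.033, -0.001]
contact_force: [-3.9, 0.1, 5.0]
gripper_width: 0.0
grasp_force: 2.6
```

>>> {"api": "jog_arm", "payload": {"deltas": [[0,0,-0.002,0,0,0,0],[0,0,0,0,0,0,0]]}}

```text
t: 3.8
eef_pos: [0.4975, -0.1929, 0.0816]
tool_rot: [0.0, 0.999, -0.033, -0.001]
contact_force: [-8.0, 0.9, 21.1]
gripper_width: 0.001
grasp_force: 11.0
```

>>> {"api": "jog_arm", "payload": {"deltas": [[0,0,-0.001,0,0,0,0],[0,0,0,0,0,0,0]]}}

```text
t: 4.0
eef_pos: [0.4975, -0.1929, 0.0814]
tool_rot: [0.0, 0.999, -0.033, -0.0]
contact_force: [-11.5, 2.8, 30.1]
gripper_width: 0.001
grasp_force: 15.5
```

It hit a firm stop with the tip at 59.4 mm and the force rising to 30 N, so the switch is on. I'll lift off and check.

>>> {"api": "jog_arm", "payload": {"deltas": [[0,0,0.01,0,0,0,0],[0,0,0.03,0,0,0,0],[0,0,0.04,0,0,0,0],[0,0,0.03,0,0,0,0],[0,0,0,0,0,0,0]]}}

```text
t: 4.5
eef_pos: [0.5012, -0.1936, 0.1936]
tool_rot: [0.001, 0.999, -0.033, 0.004]
contact_force: [1.5, -0.1, -0.2]
gripper_width: -0.002
grasp_force: 0.0
```

Run:
```python
from h import *
c=bot.read_camera('wrist'); s=bot.read_camera('side')
im=np.zeros((480,800,3),np.uint8); im[:,:400]=c['img'][:,120:520]; im[:400,400:]=cv2.resize(s['img'][290:370,280:360],(400,400),interpolation=2); cv2.imwrite('pics/w2.png',im[:,:,::-1])
```

```text
(no output)
```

View pics/w2.png

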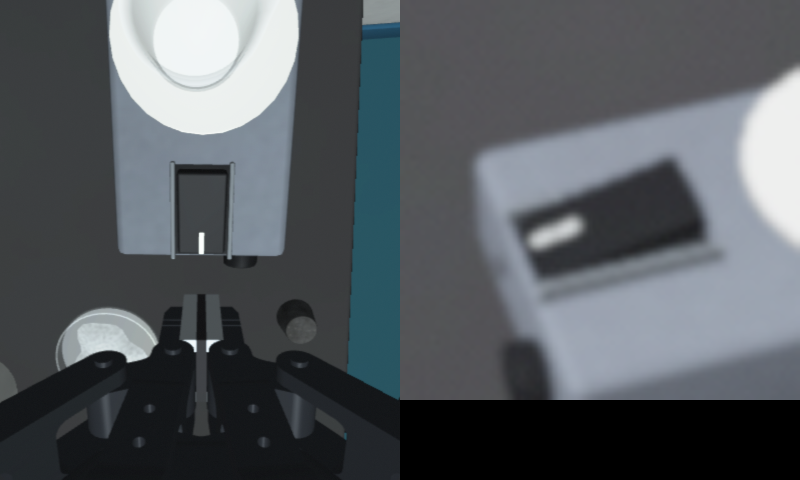

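The rocker now has its front (bar) half down and its back half raised: bar at about (555,232) and raised back corner at about (680,165) in the side crop. The beaker hasn't moved and the arm is clear.

```bash
python3 -c "
from station import bot
print(bot.hand_in())"
```

```text
the job is handed in; nothing more can be done
None
```

The beaker stirrer's switch was off by the pictures and the feel of it; I pressed it on to its firm stop at about 59 mm, left the mortar stirrer's switch and the beaker untouched, and handed the job in (no verdict was returned).

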